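Clamp the dosing cylinder with the turnbuckle

TASK

Stand the clear dosing cylinder with the white caps in the white seat of the clamp and let go of it, then turn the blue turnbuckle by its cross handle until both jaws have drawn in and grip the cylinder firmly. Feel for the grip and stop there: over-tightening cracks the cylinder. Leave the spare cylinder where it is.

Things in the scene. Friction and masses are not known exactly. Their poses are not given: they have to be found in the camera images.
- cylinder: The dosing cylinder to clamp: clear tube, 54 mm across and 70 mm high with white caps, and on top a plain steel neck 26 mm across and 45 mm high (whole height 115 mm; about 0.35 kg). It starts upright on the table, to the left or right of the clamp. Origin: centre of its underside, z up.
- cylinder_mid (a point): Point on the dosing cylinder's axis half-way up its whole height, 57.5 mm above its underside. The neck's middle, where it is best grasped from above, is 35 to 40 mm above this point.
- spare_cylinder_mid (a point): The same point of the spare cylinder, equal in shape but with green caps and a green neck. A bystander.
- seat (a point): Floor middle of the clamp's round white seat, 22 mm above the table: recess 66 mm across, 8 mm deep, 6 mm of play round the cylinder. Clamp axes: x from turnbuckle to seat (away from the robot, but for the clamp's yaw), y towards the left jaw, z up. The jaws' orange V-blocks beside it reach 70 mm above the table and at the start leave at least 3 mm each side of a centred cylinder.
- screw_mid (a point): Middle of the blue turnbuckle on its level axis, 115 mm above the table, 135 mm before the seat; axes as the seat (y along the screw). Four handle arms at right angles, square to the axis: 10 mm rods ending in 18 mm balls centred 68 mm from the axis (one red, three black), to be pushed or pinched from above. The end posts, 80 mm or more to either side, are 128 mm high.
- turnbuckle (a joint): Turn (rad). At 0 the red arm points up; grows as the upper arm swings towards the robot (clamp's -x): this tightens, drawing each jaw in 20 mm per turn. Starts at 0 to 0.6, ends at 6.6, stays where left. Idle it takes 0.3 N m (4.4 N square on at a ball); once both blocks bear, the moment climbs 1 N m per rad: at 0.5 N m (7 N) the grip is right, from 0.75 N m (11 N) the cylinder is in danger.
- jaw_left: Left jaw (clamp's +y): dark block on rails, orange V-block, aluminium post for the threaded end. Its V-block is hand-set 0 to 8 mm farther in than the right one, differently each time, so the turn at which the jaws bear (2.8 to 4.1 rad) is not known; it pushes the cylinder up to 4 mm off centre. Origin on the clamp's underside, 13 mm left of the seat's middle at turn 0.
- jaw_right: Right jaw (at the clamp's -y), the mirror image; its V-block is backed by stiff rubber (40 N per mm). Origin as for the left jaw, on the right.
Not all that is in view belongs to the job. What is shaped like the cylinder but purple or red is not meant.

How it is judged (in metres and radians):
On the way:
1. the dosing cylinder stands upright in the seat, let go (horizontal distance between cylinder_mid and seat below 0.009 m and z of cylinder in the frame of seat below 0.003 m and angle between cylinder's own z axis and vertical below 0.06 rad and contact force between the fingers and cylinder below 0.1 N), for 0.2 s.
At the end, for the whole second after the job is handed in: The dosing cylinder stands upright (within 0.06 rad) on the floor of the seat, within 9 mm of its middle and at rest, and both jaws press on it with more than 15 N (horizontal distance between cylinder_mid and seat below 0.009 m and z of cylinder in the frame of seat below 0.004 m and angle between cylinder's own z axis and vertical below 0.06 rad and contact force between cylinder and jaw_left above 15 N and contact force between cylinder and jaw_right above 15 N and linear speed of cylinder below 0.01 m/s); the robot touches nothing.
It fails at once if a jaw presses on the dosing cylinder with more than 80 N (it cracks) (contact force between cylinder and jaw_left above 80 N or contact force between cylinder and jaw_right above 80 N).
It fails at once if the spare cylinder is moved by more than 30 mm (distance of spare_cylinder_mid from where it was at the start of the episode above 0.03 m).
It also fails if it takes over 72 s, if anything falls off the work surface, if the arm or the gripper's body presses on something with over 40 N, if the wrist force passes 120 N, or if a joint passes its speed limit or range.

ROBOT

A 6-joint arm with a two-finger parallel gripper is mounted at the origin on the work surface. World frame = base frame: x ahead of the robot, y to its left, z up, the work surface at z = 0. Lengths are in mm, angles in rad, forces in N, time in s.
With the tool pointing down it reaches from about 350 to 775 mm from the base axis. Payload 7.3 kg.
Tool frame: the origin (TCP) lies between the finger pads; the fingertips stand 14 mm ahead of it and the grasp point (between the pads) lies 5 mm behind it; y points along the fingers, z is the direction in which the jaws open and shut, and the axes are right-handed (so a half turn about y gives the same grasp; the last joint's range is limited). The gripper opens to 92 mm and grips with 3 to 60 N. Pads are 19 mm wide; open, the fingers measure 130 mm over their backs; the gripper's body (75 mm by 190 mm) begins 47 mm behind the grasp point.
Start: joints at [1.02, 0.342, 1.524, -0, 1.275, -0.146], TCP at [206.75, 482.595, 240.741] pointing down, gripper open.
Joint ranges: [-2.53, 2.53], [-0.77, 2.02], [0.04, 2.7], [-1, 4.14], [0.28, 2.66], [-3.11, 3.11]. Speed limits (rad/s): [2.57, 2.57, 3.14, 3.14, 3.14, 3.14].

INTERFACE

Orientations are given as [roll, pitch, yaw] about the fixed x, y, z axes, in that order (R = Rz(yaw) Ry(pitch) Rx(roll)).
In Python, from plant import bot, vision, order gives the robot as it stands.
- The arm moves only by the tool apply_moves, never from a script. Its argument "rows" is a list of rows, each a list of 3 entries, a list of its own where there are three numbers: the shift along the tool's x, y, z in cm, then the turn about the tool's y in rad, then the finger opening in cm, from 0 to 9.18. A call has 1 to 5 rows; each row is the pose to reach, as a shift and turn from the pose measured when the call began, along the tool's axes at that moment; what a row does not reach only later rows make up. A row lasts 1/8 s, in which the tool goes at most 62.5 mm and 10.7 degrees, less where a joint would pass 70% of its speed; a pose out of reach is approached as far as the arm can. A call with a gripper value outside its range is refused whole. The fingers move at their own pace and stop on an object; the grip force is fixed at half the most. Time passes only in rows, so rows that repeat a pose let the fingers close. It gives the time, the measured TCP pose, the force and the opening at its end, in the units of the state.
- bot.get_obs(): the state, without advancing time (a new reading comes with each control period).
- vision.capture(name): name is "side" or "top"; returns the picture (400x640x3 uint8, red, green, blue); there is no depth.
- vision.camera_info(name): a dict with "mtx" (3x3 intrinsics, pixels), "rvec" (rotation vector, rad) and "tvec" (3), from world to camera coordinates, as OpenCV has them. Camera axes: x right, y down, z forward; pixel columns grow to the right and rows downward; lengths in mm; the calibration is good to about 2 mm. A picture is of the moment at which its call begins. camera_info takes no time and is no camera call.
- order.close_job(): hands the job in, once; it reports no verdict.
The state is a dict: "time": time; "joint_positions": joint angles; "dq": joint speeds; "tau": joint torques, N m; "tool_pos": TCP position; "tcp_rot": TCP orientation; "contact_force": force on the tool from outside, world axes, zero at the start; "moment": the same for the moment, N m; "grip_width": finger opening in mm.
Only numpy, scipy, OpenCV 4.12 (cv2) and the standard library are available. Lean on these libraries where they do the work, as an engineer would, in place of code of your own. Each camera call takes 0.05 s, during which the arm holds its last target.

## Working session

There is one attempt and no reset: what is moved stays moved. The work goes in short steps, Python scripts to look and compute and a tool call to move; the robot and the scene stay as the last step left them, time stands still between calls to the robot, and variables do not carry over. Pictures are saved under pics/ and viewed, and the job is handed in when it is done.

Besides the shell and the picture viewer there is one more tool, called after "Call:" by a JSON object that holds its "fn" and its "kwargs". apply_moves: Moves the arm, as the interface text tells. Its arguments: {"type":"object","properties":{"rows":{"type":"array","items":{"type":"array"}}},"required":["rows"]}

```bash
ls; mkdir -p pics
python3 - <<'E'
from plant import bot,vision,order
import cv2
print(bot.get_obs())
for n in("side","top"):
    cv2.imwrite(f"pics/{n}0.png",vision.capture(n)[:,:,::-1]); print(vision.camera_info(n))
E
```

```text
pics
{'time': 0.0, 'joint_positions': array([ 1.02002974e+00,  3.42732675e-01,  1.52502595e+00,  1.88194842e-05,
        1.27539198e+00, -1.45995248e-01]), 'dq': array([ 6.25654186e-04,  4.28193644e-04,  9.01208423e-05, -1.53772553e-03,
        2.19655762e-04, -9.81259097e-04]), 'tau': array([-6.27962090e-04, -4.31254363e+01, -2.44211894e+01,  7.16717751e-02,
        5.62960468e-02, -1.46898501e-04]), 'tool_pos': array([206.51682796, 482.25444089, 240.03666244]), 'tcp_rot': array([-1.57233509e+00,  2.44451110e-04, -4.04777024e-01]), 'contact_force': array([ 0.09634669, -0.27340088, -0.41795461]), 'moment': array([0.04120793, 0.01821117, 0.04472833]), 'grip_width': 91.47090307158676}
{'mtx': array([[473.2708312 ,   0.        , 321.5712999 ],
       [  0.        , 473.2708312 , 202.49525975],
       [  0.        ,   0.        ,   1.        ]]), 'rvec': array([ 2.20032937, -0.830091  ,  0.33224849]), 'tvec': array([-470.79661661,  293.18506391, 1020.810917  ])}
{'mtx': array([[392.25037791,   0.        , 318.1984661 ],
       [  0.        , 392.25037791, 199.74158907],
       [  0.        ,   0.        ,   1.        ]]), 'rvec': array([ 2.17785698, -2.17279753,  0.13978325]), 'tvec': array([ -63.71541055,  559.4745663 , 1124.34718389])}
```

View pics/side0.png

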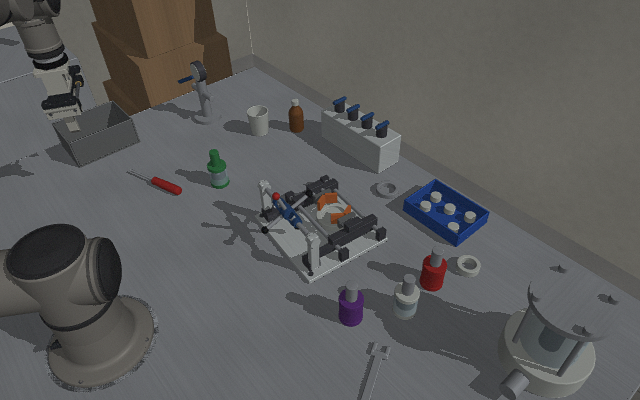

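View pics/top0.png

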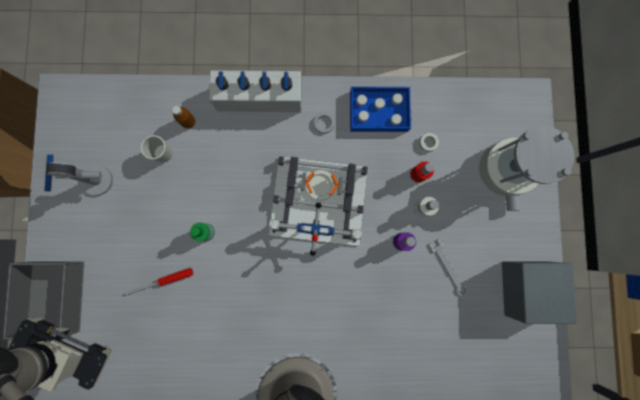

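The side view shows the clamp at about (320,220), the white-capped cylinder at (406,298), purple at (350,305), red at (433,270) and green at (217,168). In the top view the target is at (429,206), with the clamp seat near (321,184). I'll enlarge these areas next.

Run:
```python
import cv2
s=cv2.imread("pics/side0.png");t=cv2.imread("pics/top0.png")
def c(im,x0,y0,w,h,k,n): cv2.imwrite(n,cv2.resize(im[y0:y0+h,x0:x0+w],None,fx=k,fy=k,interpolation=cv2.INTER_CUBIC))
c(s,240,165,160,120,5,"pics/s1.png")
c(t,260,145,120,110,5,"pics/t1.png")
c(s,380,240,80,90,6,"pics/s2.png")
c(t,400,150,60,80,7,"pics/t2.png")
```

```text
(no output)
```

View pics/s1.png

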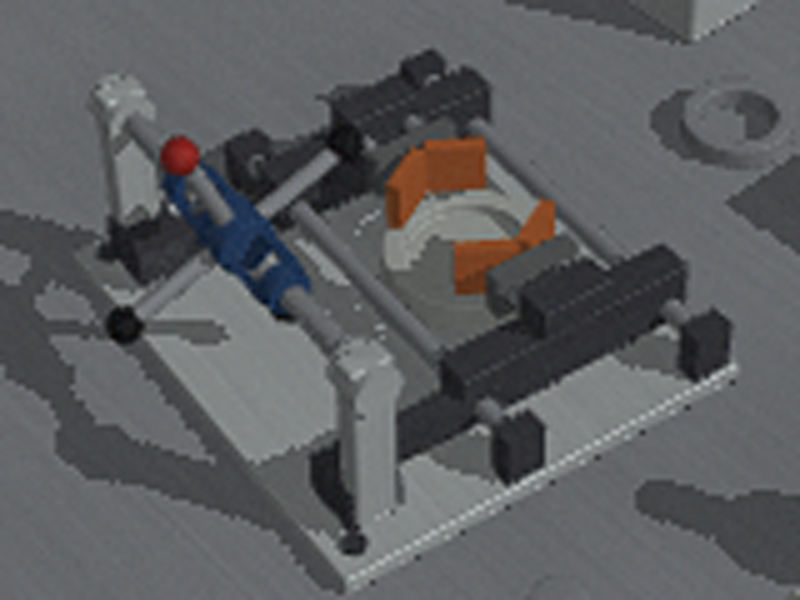

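View pics/t1.png

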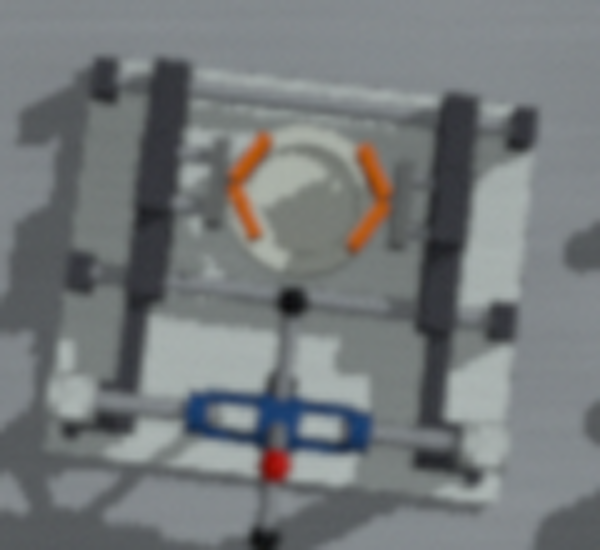

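View pics/s2.png

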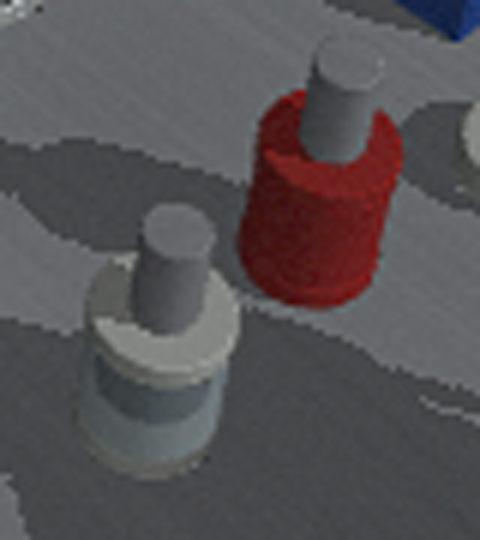

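View pics/t2.png

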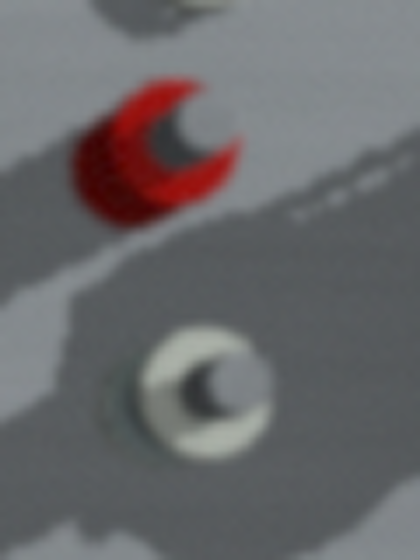

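```bash
cat > h.py <<'E'
import numpy as np,cv2
from scipy.optimize import least_squares
from plant import bot,vision,order
I={n:vision.camera_info(n) for n in("side","top")}
def proj(n,P):
    i=I[n]; return cv2.projectPoints(np.array(P,float).reshape(-1,3),i["rvec"],i["tvec"],i["mtx"],None)[0].reshape(-1,2)
def onz(n,uv,z):
    i=I[n];R=cv2.Rodrigues(i["rvec"])[0];c=-R.T@i["tvec"].ravel()
    d=R.T@np.linalg.inv(i["mtx"])@np.array([uv[0],uv[1],1.]); return c+d*(z-c[2])/d[2]
def uc(X,Y,x0,y0,k): return ((X+.5)/k-.5+x0,(Y+.5)/k-.5+y0)
E
python3 - <<'E'
from h import *
for n,u,z in [("top",uc(240,385,400,150,7),115),("top",uc(207,392,400,150,7),70),("side",uc(178,232,380,240,6),115),("side",uc(163,315,380,240,6),70)]: print(n,onz(n,u,z))
T=lambda X,Y:uc(X,Y,260,145,5); S=lambda X,Y:uc(X,Y,240,165,5)
def pts(p):
    x,y,w,t,L,r=p  # seat xy, yaw, turn, post half, 
    ex=np.array([np.cos(w),np.sin(w),0]);ey=np.array([-np.sin(w),np.cos(w),0]);ez=np.array([0,0,1.])
    s=np.array([x,y,0]);c=s-135*ex+115*ez
    d=lambda a:c+68*(np.cos(a)*ez-np.sin(a)*ex)
    return dict(red=d(t),fr=d(t+np.pi/2),re=d(t-np.pi/2),pl=c+L*ey+13*ez,pr=c-r*ey+13*ez,ring=s+30*ez)
obs=[("top","red",T(275,464)),("top","fr",T(264,540)),("top","re",T(292,300)),("top","pl",T(73,393)),("top","pr",T(484,443)),("top","ring",T(304,201)),
("side","red",S(180,155)),("side","fr",S(123,325)),("side","re",S(345,140)),("side","pl",S(123,90)),("side","pr",S(366,358)),("side","ring",S(468,232))]
f=lambda p:np.concatenate([(proj(n,pts(p)[k])[0]-u) for n,k,u in obs])
r=least_squares(f,[500,50,0,.3,90,90],loss="soft_l1");print(r.x)
for o,e in zip(obs,f(r.x).reshape(-1,2)):print(o[:2],e.round(2))
for k,v in pts(r.x).items():print(k,v.round(1))
for n,u in [("top",T(304,201)),("side",S(468,232))]:print(onz(n,u,30))
E
```

```text
top [ 538.26068014 -377.9784642   115.        ]
top [ 539.71436346 -378.66514908   70.        ]
side [ 536.61025495 -380.19529387  115.        ]
side [ 534.63469994 -381.30900075   70.        ]
[ 6.05007864e+02 -6.78851293e+01 -1.14503134e-01  3.71002640e-01
  1.09613829e+02  1.12383254e+02]
('top', 'red') [-0.3   0.38]
('top', 'fr') [-0.07 -0.41]
('top', 're') [0.   0.36]
('top', 'pl') [0.24 0.82]
('top', 'pr') [0.48 0.49]
('top', 'ring') [-0.34 -0.26]
('side', 'red') [ 0.22 -0.33]
('side', 'fr') [ 0.71 -0.58]
('side', 're') [0.2  0.18]
('side', 'pl') [-0.18 -0.4 ]
('side', 'pr') [-0.02 -0.85]
('side', 'ring') [-0.02  2.04]
red [446.4 -49.6 178.4]
fr [407.9 -45.2  90.3]
re [533.9 -59.7 139.7]
pl [483.4  56.4 128. ]
pr [ 458.1 -164.1  128. ]
ring [605.  -67.9  30. ]
[604.23044422 -68.89612291  30.        ]
[610.15623258 -62.20376211  30.        ]
```

```bash
cat >> h.py <<'E'
from scipy.spatial.transform import Rotation as Ro
def mv(P,yaw=None,frm=None):
    o=bot.get_obs();p=o["tool_pos"];R=Ro.from_euler("xyz",o["tcp_rot"]).as_matrix()
    s=R.T@(np.array(P,float)-p)/10
    t=0 if yaw is None else -(yaw-o["tcp_rot"][2])
    print("shift cm",s.round(2),"turn",round(t,3),"t",o["time"])
E
python3 - <<'E'
from h import *
mv([430,180,260],-.115);mv([537.5,-379,200],-.115)
E
```

```text
shift cm [ 32.44  -1.97 -18.99] turn -0.29 t 0.1
shift cm [ 64.34   4.09 -66.13] turn -0.29 t 0.1
```

Call:
{"fn": "apply_moves", "kwargs": {"rows": [[[6.2,-0.4,-3.7],-0.1,8],[[12.4,-0.8,-7.4],-0.2,8],[[18.6,-1.2,-11],-0.29,8],[[24.8,-1.6,-14.6],-0.29,8],[[30,-2,-18.5],-0.29,8]]}}

```text
time: 0.72
tool_pos: [388.5, 226.8, 257.8]
tcp_rot: [-1.572, 0.001, -0.115]
contact_force: [1.6, 0.2, -0.1]
grip_width: 80.2
```

Run:
```python
from h import *
print(bot.get_obs()["tool_pos"],bot.get_obs()["joint_positions"])
mv([537.5,-379,200],-.115)
```

```text
[388.49203467 226.75498648 257.8271287 ] [ 3.58180230e-01  1.89681410e-01  1.68544841e+00 -7.91078623e-04
  1.26756002e+00 -1.09777019e+00]
shift cm [ 21.73   5.84 -58.47] turn 0.0 t 0.725
```

Call:
{"fn": "apply_moves", "kwargs": {"rows": [[[2.1,0.3,-5.8],0,8],[[4.2,0.3,-11.6],0,8],[[6.3,0.5,-17.4],0,8],[[8.4,0.7,-23.2],0,8],[[10.5,1.0,-29],0,8]]}}

```text
time: 1.35
tool_pos: [459.7, -75.4, 248.0]
tcp_rot: [-1.572, 0.001, -0.115]
contact_force: [1.6, -0.0, -0.0]
grip_width: 80.3
```

Run:
```python
from h import *
mv([537.5,-379,160],-.115)
```

```text
shift cm [ 11.22   8.82 -29.26] turn 0.0 t 1.35
```

Call:
{"fn": "apply_moves", "kwargs": {"rows": [[[2.3,0,-5.8],0,8],[[4.6,0.8,-11.6],0,8],[[6.9,2.6,-17.4],0,8],[[9.2,4.8,-23.2],0,8],[[11.2,7,-29.2],0,8]]}}

```text
time: 1.98
tool_pos: [535.0, -368.4, 181.2]
tcp_rot: [-1.571, 0.001, -0.115]
contact_force: [0.4, -0.2, 1.0]
grip_width: 80.1
```

Run:
```python
from h import *
mv([537.5,-379,91],-.115)
for n in("side","top"):
    im=vision.capture(n)[:,:,::-1]
    a,b,w,h=(340,200,130,130) if n=="side" else (370,140,130,110)
    cv2.imwrite(f"pics/{n}1.png",cv2.resize(im[b:b+h,a:a+w],None,fx=4,fy=4,interpolation=cv2.INTER_CUBIC))
```

```text
shift cm [ 0.37  9.02 -1.02] turn 0.0 t 1.975
```

View pics/side1.png

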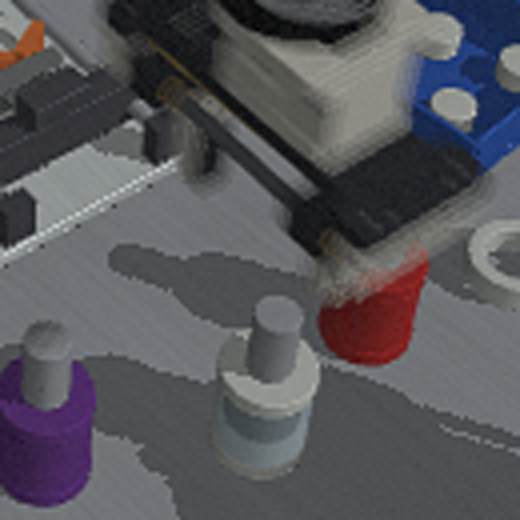

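View pics/top1.png

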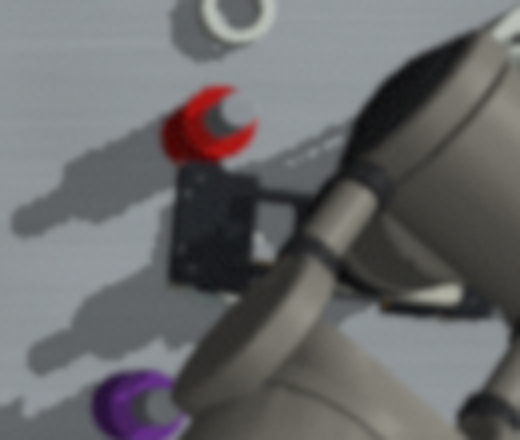

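Gripper is above the target, with the red cylinder (crop 375,310) and purple one (45,410) both clear of the descent. Descending.

Call:
{"fn": "apply_moves", "kwargs": {"rows": [[[0.4,2,-1],0,7],[[0.4,5,-1],0,7],[[0.4,8,-1],0,7],[[0.4,9,-1],0,7],[[0.4,9,-1],0,7]]}}

```text
time: 2.7
tool_pos: [535.6, -381.0, 87.0]
tcp_rot: [-1.569, 0.007, -0.119]
contact_force: [-0.4, 0.3, 1.3]
grip_width: 70.2
```

Call:
{"fn": "apply_moves", "kwargs": {"rows": [[[0,0,0],0,5],[[0,0,0],0,3.5],[[0,0,0],0,1.5],[[0,0,0],0,1.5],[[0,0,0],0,1.5]]}}

```text
time: 3.32
tool_pos: [535.7, -380.7, 87.1]
tcp_rot: [-1.569, 0.007, -0.119]
contact_force: [-1.1, -3.1, -2.6]
grip_width: 25.6
```

Run:
```python
from h import *
print(bot.get_obs())
```

```text
{'time': 3.325, 'joint_positions': array([-0.73345854,  0.7249029 ,  1.30747228, -0.00235196,  1.1158257 ,
       -2.18405164]), 'dq': array([-0.00634693,  0.00757819,  0.00152846,  0.01007201, -0.00146739,
        0.0022345 ]), 'tau': array([-1.08599346e+00, -6.08219576e+01, -2.29785097e+01,  2.52320934e-01,
        3.72507032e-01,  1.20502955e-03]), 'tool_pos': array([ 535.65592382, -380.73407322,   87.05599448]), 'tcp_rot': array([-1.56871453,  0.00661694, -0.11915582]), 'contact_force': array([-1.08832514, -3.07673633, -2.59767593]), 'moment': array([-0.40243413,  0.12191358,  0.04221283]), 'grip_width': 25.631524287622938}
```

Call:
{"fn": "apply_moves", "kwargs": {"rows": [[[0,-2,0],0,1.5],[[0,-5,0],0,1.5],[[0,-9,0],0,1.5],[[0,-12.5,2],0,1.5],[[0,-13,4],0,1.5]]}}

```text
time: 3.95
tool_pos: [541.9, -341.5, 219.0]
tcp_rot: [-1.571, 0.003, -0.12]
contact_force: [0.9, 0.6, -3.7]
grip_width: 25.3
```

Run:
```python
from h import *
o=bot.get_obs();print(o["grip_width"])
mv([604,-68,215],-.115)
```

```text
25.28988684750769
shift cm [ 2.9   0.39 27.89] turn -0.005 t 3.95
```

Call:
{"fn": "apply_moves", "kwargs": {"rows": [[[0.6,0,5.5],0,1.5],[[1.2,0,11],0,1.5],[[1.8,0.2,16.5],0,1.5],[[2.4,0.3,22],0,1.5],[[2.9,0.4,26.5],0,1.5]]}}

```text
time: 4.58
tool_pos: [601.4, -78.7, 212.5]
tcp_rot: [-1.57, 0.007, -0.118]
contact_force: [-0.4, 0.0, -4.1]
grip_width: 25.4
```

Call:
{"fn": "apply_moves", "kwargs": {"rows": [[[0.1,0,1.2],0,1.5],[[0.1,2,1.2],0,1.5],[[0.1,4,1.2],0,1.5],[[0.1,5,1.2],0,1.5]]}}

```text
time: 5.08
tool_pos: [602.1, -66.7, 159.9]
tcp_rot: [-1.57, 0.011, -0.119]
contact_force: [-0.1, -0.2, -3.5]
grip_width: 25.3
```

Run:
```python
from h import *
o=bot.get_obs();print(o["grip_width"],o["tool_pos"],o["tcp_rot"])
mv([604,-68,115],-.115)
for n in("side","top"):
    im=vision.capture(n)[:,:,::-1]
    a,b,w,h=(240,120,160,150) if n=="side" else (260,130,130,120)
    cv2.imwrite(f"pics/{n}2.png",cv2.resize(im[b:b+h,a:a+w],None,fx=4,fy=4,interpolation=cv2.INTER_CUBIC))
```

```text
25.287217661703338 [602.05587711 -66.73155989 159.91387426] [-1.5699068   0.01135278 -0.11854174]
shift cm [ 0.26  4.49 -0.11] turn -0.004 t 5.075
```

View pics/side2.png

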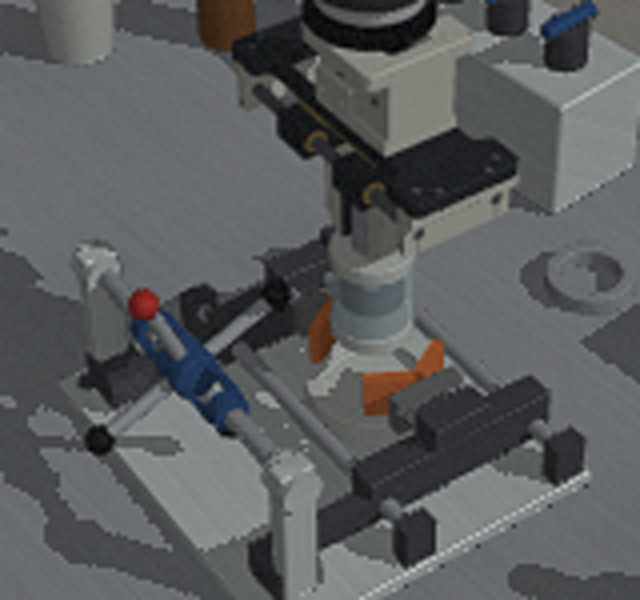

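View pics/top2.png

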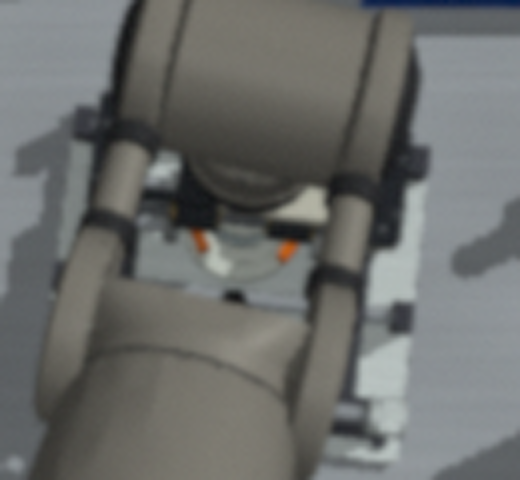

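Run:
```python
from h import *
a=np.linspace(0,2*np.pi,60)
im0=cv2.imread("pics/side0.png");t0=cv2.imread("pics/top0.png")
out=[]
for n,im,(x0,y0,w,h) in(("side",im0,(300,180,80,70)),("top",t0,(290,155,70,60))):
    c=cv2.resize(im[y0:y0+h,x0:x0+w],None,fx=5,fy=5,interpolation=cv2.INTER_CUBIC)
    P=np.c_[605+33*np.cos(a),-68+33*np.sin(a),0*a+30]
    for q in proj(n,P): cv2.circle(c,tuple(((q-[x0,y0]+.5)*5).astype(int)),1,(0,0,255),-1)
    out.append(cv2.resize(c,(400,350)))
cv2.imwrite("pics/ring.png",np.hstack(out))
print(onz("side",uc(372,335,240,120,4),73))
```

```text
[598.41768396 -73.26505555  73.        ]
```

View pics/ring.png

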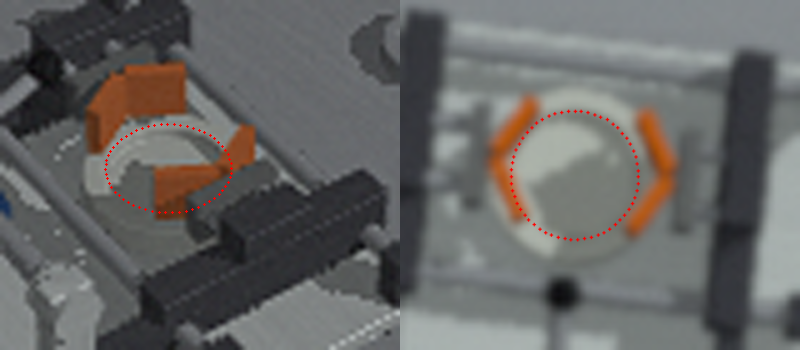

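Run:
```python
from h import *
a=np.linspace(0,2*np.pi,60)
c=cv2.imread("pics/side2.png")
for z in(73,143):
    for dx,dy,col in((0,0,(0,0,255)),(-4,-6,(0,255,0))):
        P=np.c_[602+dx+27*np.cos(a),-67+dy+27*np.sin(a),0*a+z]
        for q in proj("side",P): cv2.circle(c,tuple(((q-[240,120]+.5)*4).astype(int)),1,col,-1)
c=c[180:420,260:480]
cv2.imwrite("pics/cyl.png",cv2.resize(c,None,fx=2.4,fy=2.4))
```

```text
(no output)
```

View pics/cyl.png

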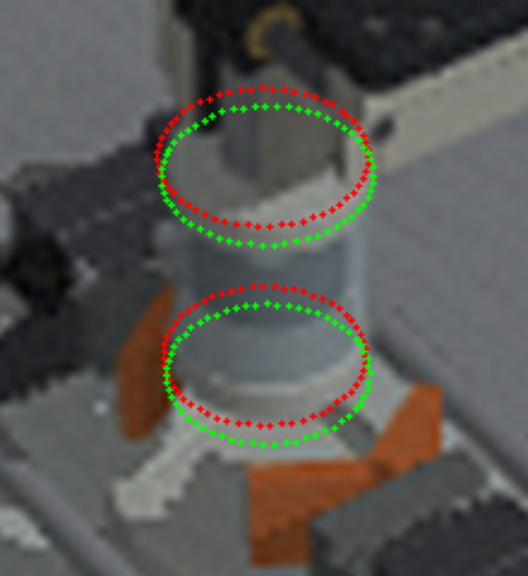

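Call:
{"fn": "apply_moves", "kwargs": {"rows": [[[0.3,1,-0.1],0,1.5],[[0.3,2.5,-0.1],0,1.5],[[0.3,3.8,-0.1],0,1.5],[[0.3,4.2,-0.1],0,1.5],[[0.3,4.2,-0.1],0,1.5]]}}

```text
time: 5.8
tool_pos: [604.7, -68.0, 118.2]
tcp_rot: [-1.57, 0.011, -0.119]
contact_force: [-0.1, 0.2, -2.9]
grip_width: 25.6
```

Run:
```python
from h import *
o=bot.get_obs();print(o)
for n in("side",):
    im=vision.capture(n)[:,:,::-1]
    a,b,w,h=(240,120,160,150) if n=="side" else (260,130,130,120)
    cv2.imwrite(f"pics/{n}3.png",cv2.resize(im[b:b+h,a:a+w],None,fx=4,fy=4,interpolation=cv2.INTER_CUBIC))
```

```text
{'time': 5.8, 'joint_positions': array([-2.37779883e-01,  6.12165466e-01,  1.43364228e+00, -3.56682191e-04,
        1.10723007e+00, -1.68974562e+00]), 'dq': array([ 0.00028806, -0.01209437, -0.01339895, -0.00067396,  0.00426767,
        0.00146986]), 'tau': array([-2.40573369e-02, -5.55553329e+01, -2.27975410e+01, -4.17289033e-02,
        9.10906121e-02,  6.08365845e-04]), 'tool_pos': array([604.69637292, -68.0451231 , 118.1544332 ]), 'tcp_rot': array([-1.56975305,  0.01140195, -0.11866333]), 'contact_force': array([-0.05951627,  0.16288121, -2.92436396]), 'moment': array([ 0.03709433, -0.03848004, -0.03501851]), 'grip_width': 25.62807731727471}
```

View pics/side3.png

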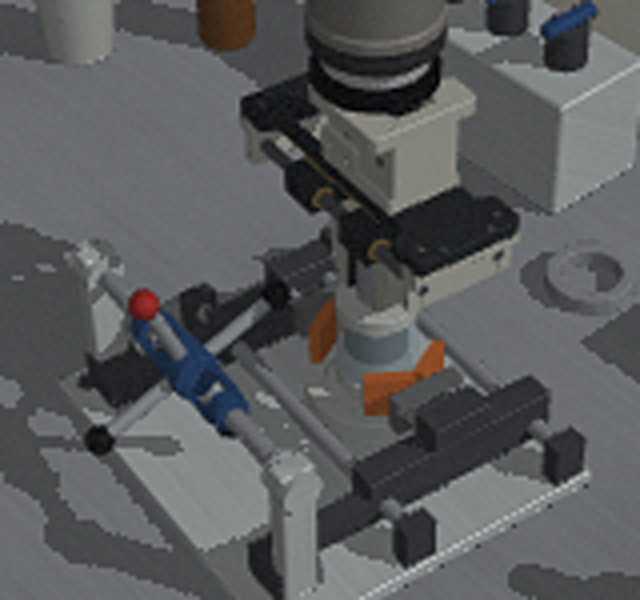

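The cylinder sits between the V-blocks at (375,340) with no contact force so far, so I'll lower it onto the floor.

Call:
{"fn": "apply_moves", "kwargs": {"rows": [[[0,0.4,0],0,1.5],[[0,0.7,0],0,1.5],[[0,0.8,0],0,1.5]]}}

```text
time: 6.22
tool_pos: [604.8, -68.1, 110.5]
tcp_rot: [-1.57, 0.011, -0.119]
contact_force: [-0.3, -0.1, -3.4]
grip_width: 25.4
```

Call:
{"fn": "apply_moves", "kwargs": {"rows": [[[0,0.15,0],0,1.5],[[0,0.2,0],0,1.5]]}}

```text
time: 6.48
tool_pos: [604.9, -68.1, 108.9]
tcp_rot: [-1.57, 0.01, -0.119]
contact_force: [-2.0, 0.5, 2.1]
grip_width: 25.4
```

Force flipped to +2.1 N, so it is seated. Opening.

Call:
{"fn": "apply_moves", "kwargs": {"rows": [[[0,0,0],0,3],[[0,0,0],0,4.5],[[0,0,0],0,6],[[0,0,0],0,6]]}}

```text
time: 6.98
tool_pos: [605.0, -68.1, 109.0]
tcp_rot: [-1.57, 0.01, -0.119]
contact_force: [0.4, -0.1, -0.3]
grip_width: 55.3
```

Call:
{"fn": "apply_moves", "kwargs": {"rows": [[[0,-2,0],0,6],[[0,-6,0],0,6],[[0,-11,0],0,6],[[-6,-14,0],0,4],[[-6,-14,0],0,0]]}}

```text
time: 7.6
tool_pos: [545.3, -60.9, 252.3]
tcp_rot: [-1.57, 0.007, -0.119]
contact_force: [0.7, -0.0, 0.2]
grip_width: 44.8
```

Run:
```python
from h import *
a=np.linspace(0,2*np.pi,60)
for n,(x0,y0,w,h) in(("side",(240,150,150,130)),("top",(260,130,130,120))):
    c=cv2.resize(vision.capture(n)[y0:y0+h,x0:x0+w,::-1],None,fx=5,fy=5,interpolation=cv2.INTER_CUBIC)
    for z,r in((92,27),(137,13)):
      for q in proj(n,np.c_[605+r*np.cos(a),-68+r*np.sin(a),0*a+z]): cv2.circle(c,tuple(((q-[x0,y0]+.5)*5).astype(int)),1,(0,0,255),-1)
    cv2.imwrite(f"pics/{n}4.png",c)
```

```text
(no output)
```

View pics/side4.png

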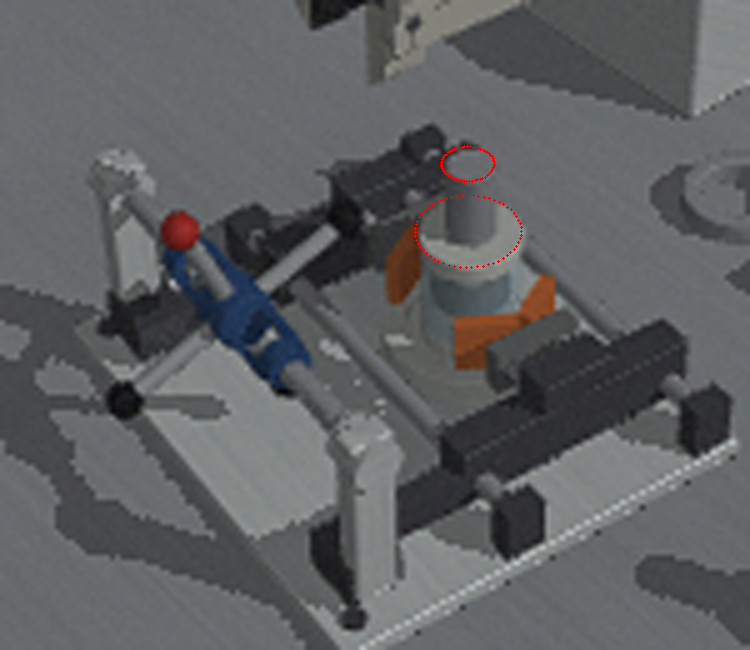

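View pics/top4.png

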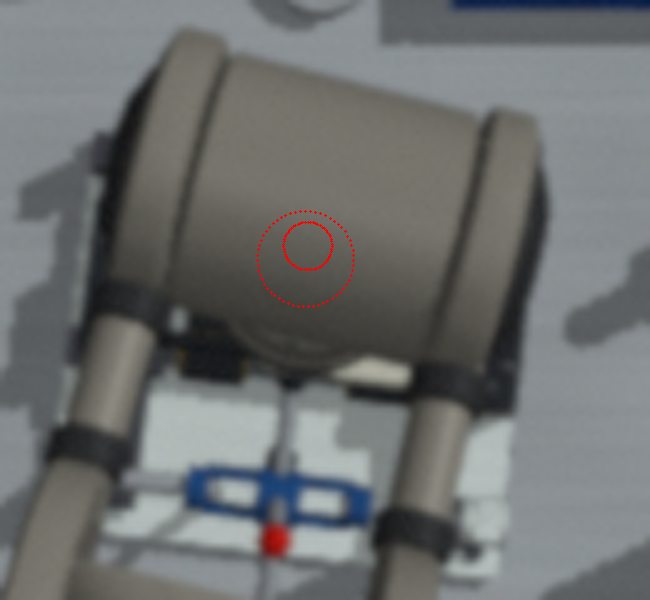

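Cylinder stands upright in the seat at (470,240), matching the predicted outline. The handle arms are unchanged. I'll pinch the rear black ball, predicted at world (534,-60,140), and carry it along its arc.

Run:
```python
from h import *
mv([533.9,-59.7,165],-.1145);mv([533.9,-59.7,135],-.1145)
```

```text
shift cm [-1.22  8.54 -0.  ] turn -0.004 t 7.7
shift cm [-1.2  11.54 -0.  ] turn -0.004 t 7.7
```

Call:
{"fn": "apply_moves", "kwargs": {"rows": [[[-1.2,1,0],0,5],[[-1.2,3,0],0,5],[[-1.2,6,0],0,5],[[-1.2,8.5,0],0,5],[[-1.2,8.5,0],0,5]]}}

```text
time: 8.32
tool_pos: [533.4, -59.5, 162.6]
tcp_rot: [-1.569, 0.014, -0.119]
contact_force: [-0.4, 0.1, 0.5]
grip_width: 50.2
```

Run:
```python
from h import *
mv([533.9,-59.7,135],-.1145)
for n,(x0,y0,w,h) in(("side",(240,130,150,130)),):
    c=cv2.resize(vision.capture(n)[y0:y0+h,x0:x0+w,::-1],None,fx=5,fy=5,interpolation=cv2.INTER_CUBIC)
    cv2.imwrite(f"pics/{n}5.png",c)
```

```text
shift cm [ 0.09  2.76 -0.02] turn -0.004 t 8.325
```

View pics/side5.png

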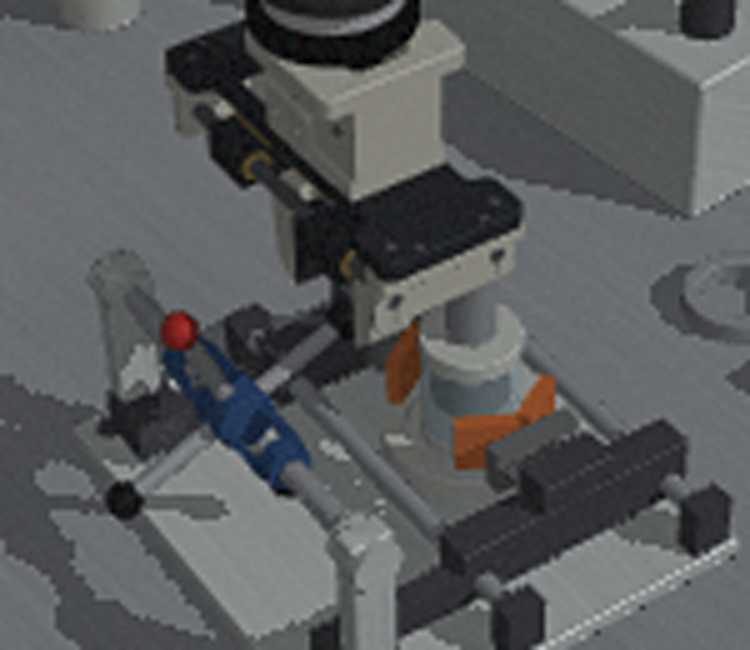

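Call:
{"fn": "apply_moves", "kwargs": {"rows": [[[0.1,1,0],0,5],[[0.1,2.4,0],0,5],[[0.1,2.6,0],0,5],[[0.1,2.6,0],0,2.5],[[0.1,2.6,0],0,2.5]]}}

```text
time: 9.0
tool_pos: [535.2, -59.9, 138.6]
tcp_rot: [-1.57, 0.01, -0.119]
contact_force: [0.1, 0.0, -0.7]
grip_width: 34.8
```

Call:
{"fn": "apply_moves", "kwargs": {"rows": [[[0,0,0],0,1],[[0,0,0],0,1],[[0,0,0],0,1]]}}

```text
time: 9.38
tool_pos: [535.4, -59.9, 138.9]
tcp_rot: [-1.57, 0.01, -0.119]
contact_force: [-1.0, -0.8, 2.4]
grip_width: 16.1
```

Run:
```python
from h import *
o=bot.get_obs();print(o)
mv([533.9,-59.7,135],-.1145)
for n,(x0,y0,w,h) in(("side",(240,130,150,130)),):
    c=cv2.resize(vision.capture(n)[y0:y0+h,x0:x0+w,::-1],None,fx=5,fy=5,interpolation=cv2.INTER_CUBIC)
    cv2.imwrite(f"pics/{n}6.png",c)
```

```text
{'time': 9.375, 'joint_positions': array([-2.53532539e-01,  4.73713999e-01,  1.62167891e+00, -5.60371396e-04,
        1.05572290e+00, -1.70525956e+00]), 'dq': array([ 2.33889735e-04, -1.23327926e-05, -7.85279337e-04,  1.58758169e-03,
        3.74430190e-04,  8.20438697e-04]), 'tau': array([ 1.29520688e-01, -4.55613005e+01, -2.07093590e+01,  4.90265829e-02,
        7.14910752e-02,  1.00149852e-02]), 'tool_pos': array([535.37114569, -59.94926027, 138.91525261]), 'tcp_rot': array([-1.57000028,  0.00950228, -0.11878716]), 'contact_force': array([-0.98049255, -0.82187239,  2.44234042]), 'moment': array([-0.03487676,  0.03566809,  0.01218408]), 'grip_width': 16.140529620244504}
shift cm [-0.15  0.39  0.01] turn -0.004 t 9.375
```

View pics/side6.png

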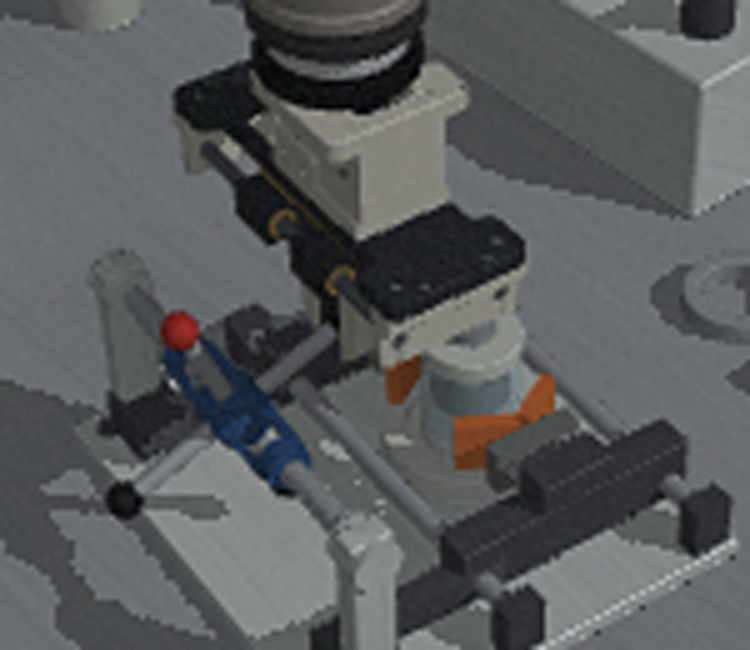

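```bash
cat >> h.py <<'E'
C=np.array([470.9,-52.5,115.]);W=-.1145
ex=np.array([np.cos(W),np.sin(W),0]);ez=np.array([0,0,1.])
def st(off):
    o=bot.get_obs();d=o["tool_pos"]-C;cx=d@ex-off[0];z=d[2]-off[1]
    a=np.arctan2(-cx,z);F=o["contact_force"];fx=F@ex
    # force on tool from outside; torque by tool on handle about axis, positive tightening (z -> -x)
    T=((-fx)*(-z)+(-F[2])*cx*-1*-1)/1000
    T=( -( -fx)*z + -(-F[2])*-1*cx*-1)/1000
    T=(fx*z - F[2]*cx)/1000
    return a,np.hypot(cx,z),T,F.round(2),o
def arc(off,a_list):
    a,r,T,F,o=st(off);R=Ro.from_euler("xyz",o["tcp_rot"]).as_matrix()
    print("a",round(a,3),"r",round(r,1),"T",round(T,3),"F",F,"grip",round(o["grip_width"],1),"t",o["time"])
    for b in a_list:
        d=68*(-(np.sin(b)-np.sin(a))*ex+(np.cos(b)-np.cos(a))*ez)
        print(b,(R.T@d/10).round(2))
E
python3 - <<'E'
from h import *
arc((1.5,-.7),[-1.1,-1,-.9,-.8,-.7,-.6])
E
```

```text
a -1.2 r 68.0 T -0.121 F [-0.35 -0.82  1.81] grip 15.6 t 9.425
-1.1 [-0.28 -0.62 -0.  ]
-1 [-0.63 -1.21 -0.  ]
-0.9 [-1.03 -1.76 -0.  ]
-0.8 [-1.48 -2.26 -0.  ]
-0.7 [-1.98 -2.72 -0.01]
-0.6 [-2.53 -3.13 -0.01]
```

Call:
{"fn": "apply_moves", "kwargs": {"rows": [[[-0.1,-0.3,0],0,1],[[-0.3,-0.6,0],0,1],[[-0.6,-1.2,0],0,1],[[-1.0,-1.8,0],0,1],[[-1.0,-1.8,0],0,1]]}}

```text
time: 10.05
tool_pos: [524.4, -58.6, 157.6]
tcp_rot: [-1.57, 0.011, -0.119]
contact_force: [-5.1, -0.3, 1.4]
grip_width: 15.8
```

Run:
```python
from h import *
arc((1.5,-.7),[-.8,-.7,-.6,-.5,-.4,-.3])
```

```text
a -0.88 r 67.9 T -0.291 F [-5.08 -0.33  1.41] grip 15.8 t 10.05
-0.8 [-0.37 -0.4  -0.  ]
-0.7 [-0.87 -0.86 -0.  ]
-0.6 [-1.42 -1.26 -0.  ]
-0.5 [-2.   -1.61 -0.01]
-0.4 [-2.62 -1.9  -0.01]
-0.3 [-3.26 -2.13 -0.01]
```

Call:
{"fn": "apply_moves", "kwargs": {"rows": [[[-0.2,-0.2,0],0,1],[[-0.4,-0.4,0],0,1],[[-0.9,-0.9,0],0,1],[[-1.4,-1.3,0],0,1],[[-2.0,-1.6,0],0,1]]}}

```text
time: 10.68
tool_pos: [504.7, -56.3, 174.2]
tcp_rot: [-1.57, 0.01, -0.119]
contact_force: [3.7, -0.5, -6.3]
grip_width: 16.1
```

Run:
```python
from h import *
arc((1.5,-.7),[-.4,-.3,-.2,-.1,0,.1])
for n,(x0,y0,w,h) in(("side",(240,130,150,130)),):
    c=cv2.resize(vision.capture(n)[y0:y0+h,x0:x0+w,::-1],None,fx=5,fy=5,interpolation=cv2.INTER_CUBIC)
    cv2.imwrite(f"pics/{n}7.png",c)
```

```text
a -0.498 r 68.2 T 0.427 F [ 3.69 -0.51 -6.27] grip 16.1 t 10.675
-0.4 [-0.6  -0.28 -0.  ]
-0.3 [-1.24 -0.51 -0.  ]
-0.2 [-1.9  -0.67 -0.01]
-0.1 [-2.57 -0.76 -0.01]
0 [-3.25 -0.79 -0.01]
0.1 [-3.93 -0.75 -0.02]
```

View pics/side7.png

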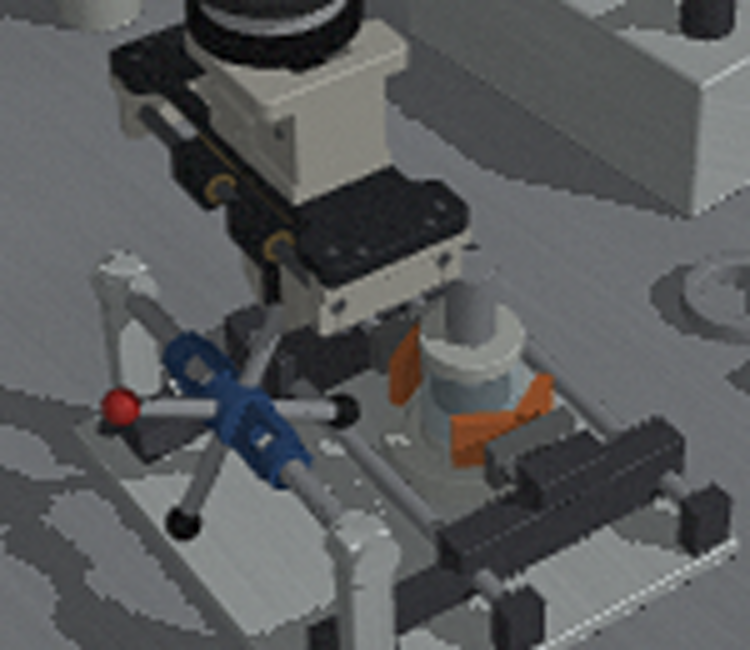

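Handle follows: red ball now at (122,407) facing the robot. Continuing the arc.

Call:
{"fn": "apply_moves", "kwargs": {"rows": [[[-0.6,-0.3,0],0,1],[[-1.25,-0.5,0],0,1],[[-1.9,-0.7,0],0,1],[[-2.6,-0.8,0],0,1],[[-3.25,-0.8,0],0,1]]}}

```text
time: 11.35
tool_pos: [472.7, -52.7, 183.9]
tcp_rot: [-1.571, 0.007, -0.119]
contact_force: [5.5, -1.4, -1.2]
grip_width: 16.0
```

Run:
```python
from h import *
arc((1.5,-.7),[.1,.2,.3,.4,.5,.6])
```

```text
a -0.004 r 69.6 T 0.392 F [ 5.5  -1.39 -1.22] grip 16.0 t 11.35
0.1 [-0.7   0.04 -0.  ]
0.2 [-1.38  0.15 -0.01]
0.3 [-2.03  0.32 -0.01]
0.4 [-2.67  0.56 -0.01]
0.5 [-3.28  0.86 -0.01]
0.6 [-3.86  1.22 -0.02]
```

Call:
{"fn": "apply_moves", "kwargs": {"rows": [[[-0.7,0.1,0],0,1],[[-1.4,0.25,0],0,1],[[-2.05,0.4,0],0,1],[[-2.7,0.7,0],0,1],[[-3.3,1.0,0],0,1]]}}

```text
time: 11.98
tool_pos: [441.4, -49.0, 177.6]
tcp_rot: [-1.572, 0.0, -0.119]
contact_force: [-1.3, -0.2, 19.3]
grip_width: 16.1
```

Run:
```python
from h import *
arc((1.5,-.7),[.6,.7,.8,.9,1,1.1])
```

```text
a 0.458 r 70.6 T 0.526 F [-1.26 -0.23 19.33] grip 16.1 t 11.975
0.6 [-0.83  0.49 -0.  ]
0.7 [-1.37  0.9  -0.  ]
0.8 [-1.87  1.36 -0.01]
0.9 [-2.32  1.87 -0.01]
1 [-2.72  2.43 -0.01]
1.1 [-3.05  3.02 -0.01]
```

```bash
cat >> h.py <<'E'
C=C-1.5*ex+1.6*ez
E
python3 - <<'E'
from h import *
arc((1.5,-.7),[.6,.7,.8,.9,1,1.1])
E
```

```text
a 0.449 r 68.5 T 0.499 F [-1.26 -0.23 19.33] grip 16.1 t 11.975
0.6 [-0.89  0.51 -0.  ]
0.7 [-1.43  0.93 -0.01]
0.8 [-1.93  1.39 -0.01]
0.9 [-2.38  1.9  -0.01]
1 [-2.77  2.45 -0.01]
1.1 [-3.11  3.04 -0.01]
```

Call:
{"fn": "apply_moves", "kwargs": {"rows": [[[-0.5,0.2,0],0,1],[[-0.9,0.4,0],0,1],[[-1.45,0.8,0],0,1],[[-1.95,1.25,0],0,1],[[-2.4,1.75,0],0,1]]}}

```text
time: 12.6
tool_pos: [417.5, -46.2, 161.8]
tcp_rot: [-1.572, -0.002, -0.118]
contact_force: [-1.3, -0.1, 10.6]
grip_width: 15.8
```

Run:
```python
from h import *
arc((1.5,-.7),[.9,1,1.1,1.2])
for n,(x0,y0,w,h) in(("side",(240,130,150,130)),("top",(260,130,130,120))):
    c=cv2.resize(vision.capture(n)[y0:y0+h,x0:x0+w,::-1],None,fx=5,fy=5,interpolation=cv2.INTER_CUBIC)
    cv2.imwrite(f"pics/{n}8.png",c)
```

```text
a 0.864 r 70.7 T 0.511 F [-1.33 -0.08 10.62] grip 15.8 t 12.6
0.9 [-0.16  0.19 -0.  ]
1 [-0.55  0.74 -0.  ]
1.1 [-0.89  1.33 -0.  ]
1.2 [-1.17  1.95 -0.  ]
```

View pics/side8.png

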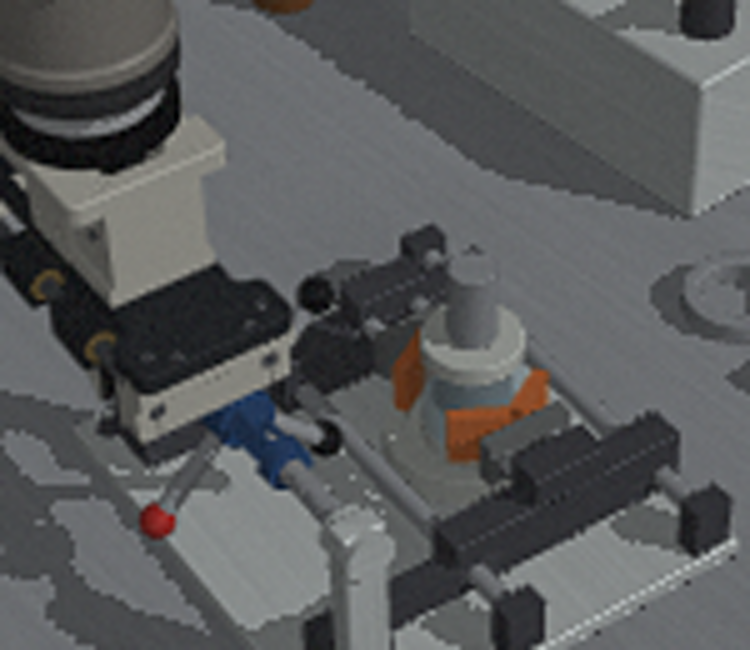

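View pics/top8.png

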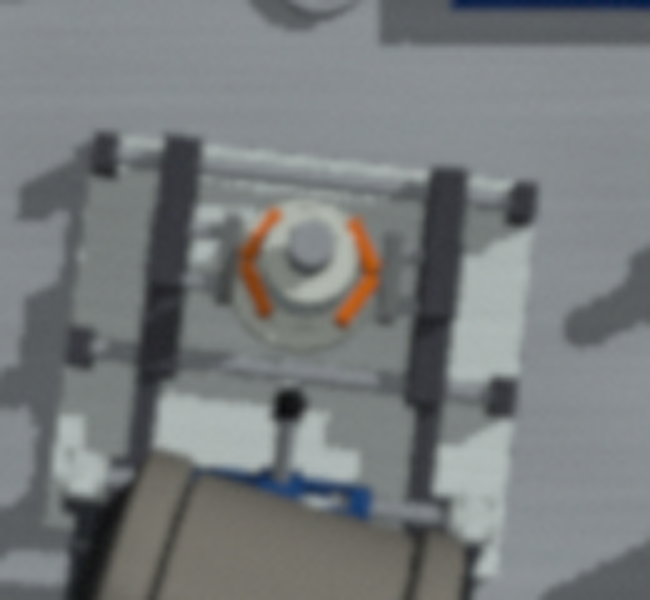

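Jaws have drawn in (V-blocks at (260,262) and (363,270) in the top crop) with the cylinder between them. I'll let go here and pinch the next arm, whose ball is at side-crop (318,293).

Call:
{"fn": "apply_moves", "kwargs": {"rows": [[[0,0,0],0,3],[[0,0,0],0,5],[[0,0,0],0,5],[[0,-2,0],0,5],[[0,-6,0],0,5]]}}

```text
time: 13.32
tool_pos: [415.8, -45.7, 220.6]
tcp_rot: [-1.571, 0.004, -0.118]
contact_force: [0.1, -0.6, 0.2]
grip_width: 49.5
```

Run:
```python
from h import *
for n,(x0,y0,w,h) in(("side",(240,150,150,120)),("top",(260,130,130,120))):
    im=vision.capture(n)[:,:,::-1]
    c=cv2.resize(im[y0:y0+h,x0:x0+w],None,fx=5,fy=5,interpolation=cv2.INTER_CUBIC)
    cv2.imwrite(f"pics/{n}9.png",c)
```

```text
(no output)
```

View pics/side9.png

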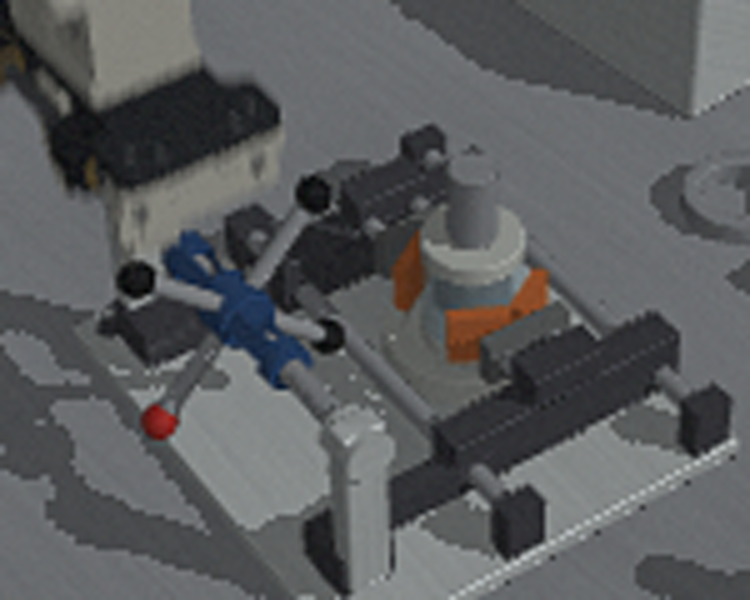

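View pics/top9.png

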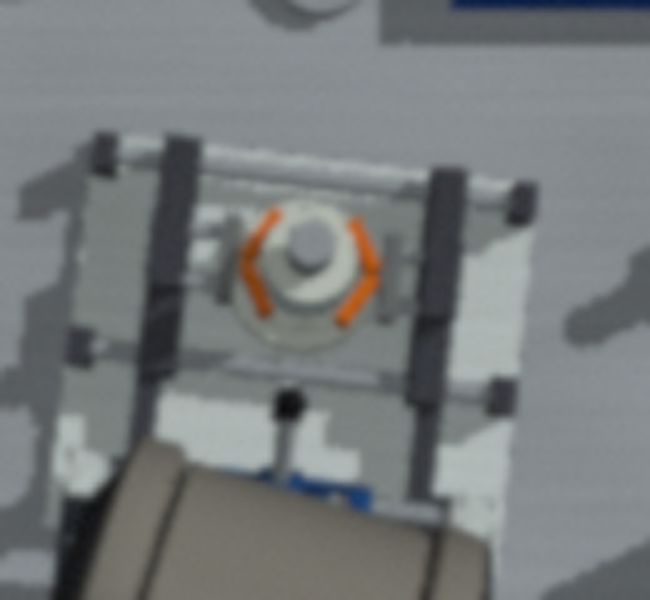

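Run:
```python
from h import *
S=lambda X,Y:uc(X,Y,240,150,5);T=lambda X,Y:uc(X,Y,260,130,5)
S0=lambda X,Y:uc(X,Y,240,165,5);T0=lambda X,Y:uc(X,Y,260,145,5)
H=np.pi/2
ob=[("side",1,0,S(160,422)),("side",1,-1,S(136,280)),("side",1,-2,S(313,194)),("side",1,1,S(327,336)),("top",1,-2,T(289,405)),
("side",0,0,S0(180,155)),("side",0,1,S0(123,325)),("side",0,-1,S0(345,140)),("top",0,0,T0(275,464)),("top",0,1,T0(264,540)),("top",0,-1,T0(292,300))]
def ball(p,i,k):
    a=p[3+i]+k*H; return np.array([p[0],p[1],115])+68*(np.cos(a)*ez-np.sin(a)*ex)
f=lambda p:np.concatenate([proj(n,ball(p,i,k))[0]-u for n,i,k,u in ob])
r=least_squares(f,[471,-52,0,.37,2.43]);print(r.x,f(r.x).reshape(-1,2).round(2))
b=ball(r.x,1,-2);print(b);mv(b+[0,0,50],-.1145);mv(b+[0,0,-5],-.1145)
```

```text
[ 4.69824230e+02 -5.29321477e+01  4.73870561e+02  3.62125277e-01
  2.38273531e+00] [[ 0.08 -0.53]
 [ 0.04 -0.4 ]
 [ 0.09 -0.33]
 [-0.02 -0.37]
 [ 0.23  0.19]
 [ 0.18 -0.18]
 [ 0.35 -0.38]
 [ 0.06  0.61]
 [-0.09  0.58]
 [ 0.09  0.06]
 [ 0.18  0.7 ]]
[516.30815615 -58.27793925 164.34234619]
shift cm [ 9.83  1.06 -0.01] turn -0.004 t 13.425
shift cm [ 9.8   6.56 -0.  ] turn -0.004 t 13.425
```

Call:
{"fn": "apply_moves", "kwargs": {"rows": [[[4,0,0],0,5],[[8,0,0],0,5],[[9.8,1,0],0,5],[[9.8,3,0],0,5],[[9.8,5,0],0,5]]}}

```text
time: 14.05
tool_pos: [516.0, -58.1, 173.4]
tcp_rot: [-1.573, -0.005, -0.118]
contact_force: [1.0, -0.7, -0.3]
grip_width: 49.8
```

Run:
```python
from h import *
mv([516.3,-58.3,159],-.1145)
```

```text
shift cm [ 0.02  1.44 -0.01] turn -0.004 t 14.05
```

Call:
{"fn": "apply_moves", "kwargs": {"rows": [[[0,1,0],0,5],[[0,1.5,0],0,3],[[0,1.5,0],0,1],[[0,1.5,0],0,1],[[0,1.5,0],0,1]]}}

```text
time: 14.68
tool_pos: [516.5, -57.7, 159.0]
tcp_rot: [-1.572, -0.006, -0.118]
contact_force: [0.3, -0.4, 1.7]
grip_width: 16.1
```

Call:
{"fn": "apply_moves", "kwargs": {"rows": [[[0,0,0],0,1],[[0,0,0],0,1]]}}

```text
time: 14.92
tool_pos: [516.5, -57.8, 159.0]
tcp_rot: [-1.572, -0.007, -0.118]
contact_force: [-0.2, 0.8, -1.5]
grip_width: 15.9
```

```bash
cat >> h.py <<'E'
C=np.array([469.8,-52.9,115.])
E
python3 - <<'E'
from h import *
arc((0,-5),[-.7,-.6,-.5,-.4,-.3,-.2])
E
```

```text
a -0.763 r 67.9 T 0.054 F [-0.24  0.79 -1.49] grip 15.9 t 14.925
-0.7 [-0.32 -0.29 -0.  ]
-0.6 [-0.86 -0.7  -0.  ]
-0.5 [-1.43 -1.06 -0.01]
-0.4 [-2.04 -1.36 -0.01]
-0.3 [-2.68 -1.6  -0.01]
-0.2 [-3.34 -1.77 -0.01]
```

Call:
{"fn": "apply_moves", "kwargs": {"rows": [[[-0.3,-0.3,0],0,1],[[-0.85,-0.7,0],0,1],[[-1.45,-1.05,0],0,1],[[-2.05,-1.35,0],0,1]]}}

```text
time: 15.42
tool_pos: [495.7, -55.3, 172.7]
tcp_rot: [-1.572, -0.007, -0.118]
contact_force: [4.8, -1.1, -6.8]
grip_width: 15.8
```

Run:
```python
from h import *
arc((0,-5),[-.35,-.3,-.25,-.2,-.15,-.1])
```

```text
a -0.394 r 67.9 T 0.486 F [ 4.85 -1.07 -6.76] grip 15.8 t 15.425
-0.35 [-0.28 -0.11 -0.  ]
-0.3 [-0.6  -0.22 -0.  ]
-0.25 [-0.92 -0.32 -0.  ]
-0.2 [-1.26 -0.39 -0.01]
-0.15 [-1.59 -0.46 -0.01]
-0.1 [-1.93 -0.5  -0.01]
```

Call:
{"fn": "apply_moves", "kwargs": {"rows": [[[-0.2,-0.05,0],0,1],[[-0.4,-0.13,0],0,1],[[-0.6,-0.2,0],0,1],[[-0.6,-0.2,0],0,1]]}}

```text
time: 15.92
tool_pos: [489.8, -54.6, 174.9]
tcp_rot: [-1.572, -0.007, -0.118]
contact_force: [4.0, -0.2, -2.8]
grip_width: 16.0
```

Run:
```python
from h import *
arc((0,-5),[-.25,-.2,-.15,-.1])
```

```text
a -0.3 r 67.9 T 0.318 F [ 4.04 -0.15 -2.81] grip 16.0 t 15.925
-0.25 [-0.33 -0.1  -0.  ]
-0.2 [-0.66 -0.17 -0.  ]
-0.15 [-0.99 -0.24 -0.  ]
-0.1 [-1.33 -0.28 -0.01]
```

Call:
{"fn": "apply_moves", "kwargs": {"rows": [[[-0.22,-0.07,0],0,1],[[-0.44,-0.13,0],0,1],[[-0.66,-0.18,0],0,1],[[-0.66,-0.18,0],0,1]]}}

```text
time: 16.42
tool_pos: [483.5, -53.9, 176.7]
tcp_rot: [-1.572, -0.008, -0.118]
contact_force: [4.7, -0.5, -5.5]
grip_width: 16.0
```

Run:
```python
from h import *
arc((0,-5),[-.15,-.1,-.05])
```

```text
a -0.202 r 68.1 T 0.393 F [ 4.75 -0.48 -5.49] grip 16.0 t 16.425
-0.15 [-0.35 -0.07 -0.  ]
-0.1 [-0.69 -0.11 -0.  ]
-0.05 [-1.03 -0.14 -0.  ]
```

Call:
{"fn": "apply_moves", "kwargs": {"rows": [[[0,0,0],0,1],[[0,0,0],0,1]]}}

```text
time: 16.68
tool_pos: [483.4, -53.9, 176.7]
tcp_rot: [-1.572, -0.008, -0.118]
contact_force: [4.2, 0.2, -4.5]
grip_width: 15.9
```

Run:
```python
from h import *
arc((0,-5),[-.15,-.1,-.05])
c=vision.capture("top")[155:225,285:355,::-1]
cv2.imwrite("pics/j1.png",cv2.resize(c,None,fx=8,fy=8,interpolation=cv2.INTER_CUBIC))
```

```text
a -0.202 r 68.0 T 0.337 F [ 4.19  0.21 -4.5 ] grip 15.9 t 16.675
-0.15 [-0.35 -0.07 -0.  ]
-0.1 [-0.69 -0.11 -0.  ]
-0.05 [-1.03 -0.14 -0.  ]
```

View pics/j1.png

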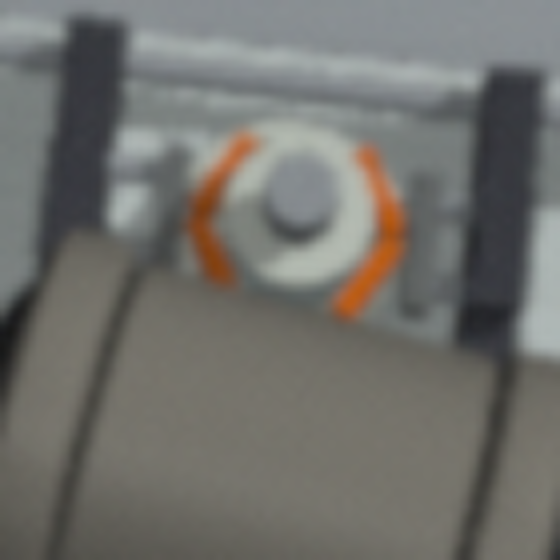

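V-blocks (at (210,215) and (385,230)) are close to the cap but not clearly bearing; torque is near idle. Continuing in small steps.

Call:
{"fn": "apply_moves", "kwargs": {"rows": [[[-0.3,-0.05,0],0,1],[[-0.5,-0.09,0],0,1],[[-0.6,-0.1,0],0,1],[[-0.6,-0.1,0],0,1],[[-0.6,-0.1,0],0,1]]}}

```text
time: 17.35
tool_pos: [478.1, -53.3, 177.7]
tcp_rot: [-1.572, -0.009, -0.118]
contact_force: [6.5, 0.4, -6.6]
grip_width: 16.4
```

Run:
```python
from h import *
arc((0,-5),[-.05,0,.05])
```

```text
a -0.121 r 68.2 T 0.492 F [ 6.54  0.39 -6.64] grip 16.4 t 17.35
-0.05 [-0.48 -0.05 -0.  ]
0 [-0.82 -0.06 -0.  ]
0.05 [-1.16 -0.05 -0.  ]
```

Call:
{"fn": "apply_moves", "kwargs": {"rows": [[[0,0,0],0,1]]}}

```text
time: 17.48
tool_pos: [478.1, -53.3, 177.7]
tcp_rot: [-1.572, -0.009, -0.118]
contact_force: [3.5, 0.2, -4.5]
grip_width: 15.7
```

Call:
{"fn": "apply_moves", "kwargs": {"rows": [[[0,0,0],0,1]]}}

```text
time: 17.6
tool_pos: [478.1, -53.3, 177.7]
tcp_rot: [-1.572, -0.009, -0.118]
contact_force: [3.7, 0.7, -4.8]
grip_width: 15.8
```

Run:
```python
from h import *
arc((0,-5),[-.05,0,.05])
o=bot.get_obs();print(o["moment"])
c=vision.capture("top")[155:225,285:355,::-1]
arc((0,-5),[])
cv2.imwrite("pics/j2.png",cv2.resize(c,None,fx=8,fy=8,interpolation=cv2.INTER_CUBIC))
c=vision.capture("side")[170:230,300:370,::-1]
arc((0,-5),[])
cv2.imwrite("pics/k2.png",cv2.resize(c,None,fx=8,fy=8,interpolation=cv2.INTER_CUBIC))
```

```text
a -0.122 r 68.2 T 0.283 F [ 3.69  0.68 -4.85] grip 15.8 t 17.6
-0.05 [-0.49 -0.05 -0.  ]
0 [-0.83 -0.06 -0.  ]
0.05 [-1.16 -0.05 -0.  ]
[ 0.02062591 -0.80630795  0.00688714]
a -0.122 r 68.2 T 0.263 F [ 3.42  0.06 -4.  ] grip 15.7 t 17.65
a -0.122 r 68.2 T 0.378 F [ 4.99 -0.26 -4.95] grip 16.1 t 17.7
```

View pics/j2.png

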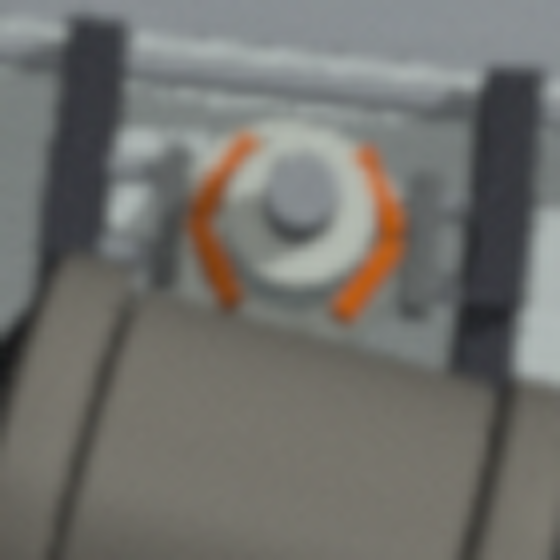

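View pics/k2.png

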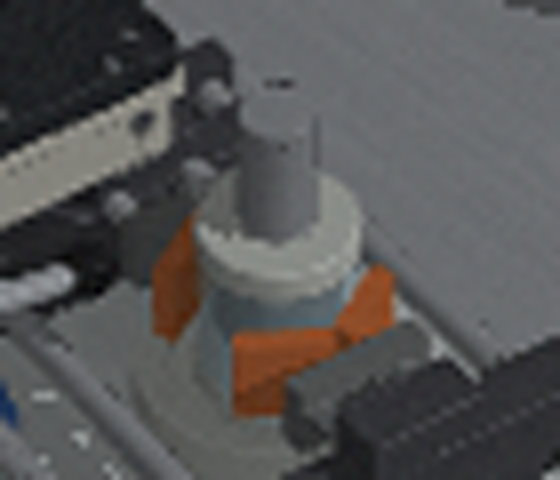

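No clear bearing yet: averaged torque is about 0.3 N·m. I'll average several readings per step from here.

Add to h.py:
```python
def avg(off=(0,-5),n=4,nxt=(.06,.1,.12)):
    Ts=[]
    for i in range(n):
        vision.capture("top"); Ts.append(st(off)[2])
    a=st(off)[0]
    print("T",np.round(Ts,3),"mean",np.mean(Ts).round(3))
    arc(off,[round(a+d,3) for d in nxt])
```

```text
(no output)
```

Call:
{"fn": "apply_moves", "kwargs": {"rows": [[[-0.3,-0.04,0],0,1],[[-0.5,-0.05,0],0,1],[[-0.65,-0.06,0],0,1],[[-0.65,-0.06,0],0,1]]}}

```text
time: 18.2
tool_pos: [472.5, -52.6, 178.4]
tcp_rot: [-1.572, -0.012, -0.118]
contact_force: [8.2, 0.5, -6.1]
grip_width: 15.7
```

```bash
python3 -c "
from h import *
avg()"
```

```text
T [0.536 0.594 0.544 0.538] mean 0.553
a -0.039 r 68.5 T 0.538 F [ 7.69  0.15 -6.18] grip 16.1 t 18.4
0.021 [-0.41 -0.01 -0.  ]
0.061 [-0.68 -0.   -0.  ]
0.081 [-0.82  0.01 -0.  ]
```

Run:
```python
from h import *
for n,(x0,y0,w,h),k in(("side",(250,150,130,110),6),("top",(285,155,70,70),8)):
    c=cv2.resize(vision.capture(n)[y0:y0+h,x0:x0+w,::-1],None,fx=k,fy=k,interpolation=cv2.INTER_CUBIC)
    cv2.imwrite(f"pics/{n}10.png",c); print(st((0,-5))[2])
```

```text
0.6296357963697704
0.5294727764224906
```

View pics/side10.png

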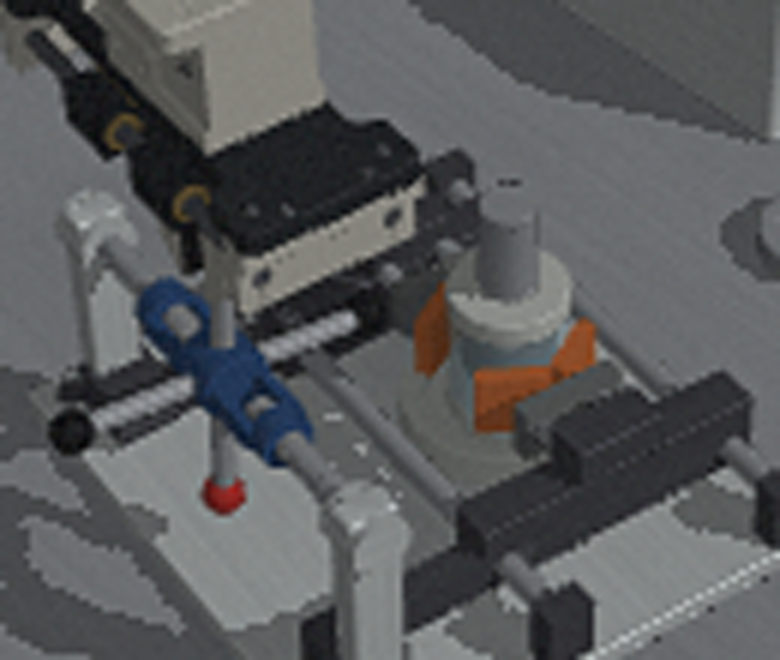

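View pics/top10.png

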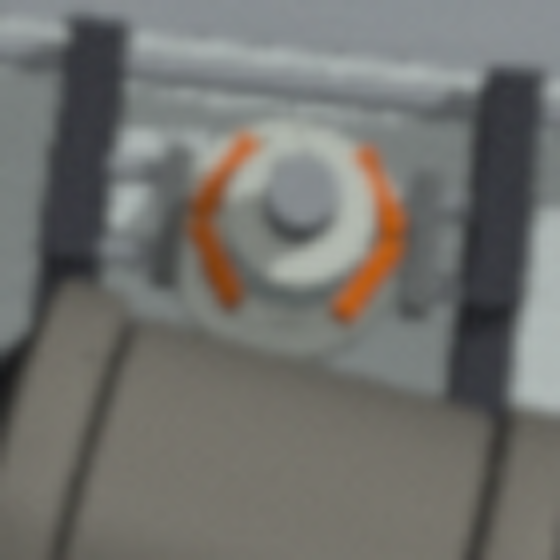

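Run:
```python
from h import *
for f,x0,y0,k in(("top0",0,0,1),("top8",260,130,5),("top9",260,130,5),("j1",285,155,8),("j2",285,155,8),("top10",285,155,8)):
    im=cv2.imread(f"pics/{f}.png").astype(float)
    if k>1: full=cv2.resize(im,None,fx=1/k,fy=1/k,interpolation=cv2.INTER_AREA)
    else: full=im
    yy,xx=np.mgrid[:full.shape[0],:full.shape[1]]; xx=xx+x0;yy=yy+y0
    w=np.clip(full[:,:,2]-full[:,:,0]-60,0,None)  # orange
    out=[]
    for lo,hi in((300,322),(322,345)):
        m=(xx>=lo)&(xx<hi)&(yy>=165)&(yy<186)
        ww=w*m; out+= [ (ww*xx).sum()/ww.sum(),(ww*yy).sum()/ww.sum(),ww.sum()]
    print(f,np.round(out,2))
```

```text
top0 [ 309.01  178.27 2815.    334.51  179.57 2323.  ]
top8 [ 311.25  178.08 1099.32  332.65  179.91 1997.36]
top9 [ 311.25  178.08 1091.24  332.65  179.89 1990.12]
j1 [ 311.74  178.14 1067.7   332.64  180.69 1478.58]
j2 [ 311.7   178.29 1056.78  332.64  180.69 1476.05]
top10 [ 311.97  178.05 1070.45  332.71  180.79 1488.02]
```

Run:
```python
from h import *
ey=np.array([-np.sin(W),np.cos(W),0])
for s0 in ([605,-68,0],[603.7,-68.2,0]):
    s0=np.array(s0,float)
    print([proj("top",s0+[0,0,z])[0].round(2) for z in(30,55,70,137)])
    print("dpx per mm y",(proj("top",s0+[0,0,70]-10*ey)-proj("top",s0+[0,0,70]))[0]/10)
# neck circle by matching: bright neck disc centroid
for f,x0,y0,k in(("top9",260,130,5),("j1",285,155,8),("j2",285,155,8),("top10",285,155,8)):
    im=cv2.imread(f"pics/{f}.png"); g=cv2.cvtColor(im,cv2.COLOR_BGR2GRAY)
    c=cv2.HoughCircles(cv2.GaussianBlur(g,(5,5),0),cv2.HOUGH_GRADIENT,1,500,param1=60,param2=10,minRadius=int(4*k),maxRadius=int(6*k))
    if c is not None:
        c=c[0,0];print(f,(c[0]+.5)/k-.5+x0,(c[1]+.5)/k-.5+y0,c[2]/k)
a=cv2.resize(cv2.imread("pics/t1.png")[100:300,200:420],None,fx=1.8,fy=1.8,interpolation=cv2.INTER_CUBIC)
b=cv2.resize(cv2.imread("pics/top9.png")[175:375,200:420],None,fx=1.8,fy=1.8,interpolation=cv2.INTER_CUBIC)
cv2.imwrite("pics/v.png",np.hstack([a,b]))
```

```text
[array([320.1 , 184.54]), array([320.32, 183.28]), array([320.45, 182.49]), array([321.1 , 178.72])]
dpx per mm y [0.34733253 0.04103167]
[array([320.16, 184.98]), array([320.38, 183.72]), array([320.52, 182.94]), array([321.17, 179.2 ])]
dpx per mm y [0.34737424 0.04103357]
top9 275.9 222.7 5.8599997
j1 354.0 195.375 4.9625
j2 354.5 195.375 5.5625
top10 321.625 180.5 4.5625
```

View pics/v.png

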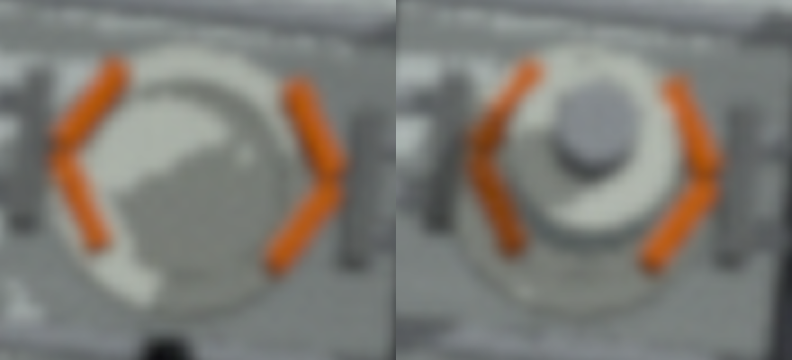

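Readings taken before the arm's target was reset show a steady climb: 0.32 at turn 2.84, 0.39 at 2.94, 0.49 at 3.02 and 0.55 at 3.10. That is about 1 N·m per rad, so both blocks are bearing. I'll let go and inspect.

Call:
{"fn": "apply_moves", "kwargs": {"rows": [[[0,0,0],0,2.5],[[0,0,0],0,4],[[0,0,0],0,5],[[0,-2,0],0,5],[[0,-5,0],0,5]]}}

```text
time: 19.12
tool_pos: [471.1, -52.3, 228.3]
tcp_rot: [-1.572, -0.009, -0.118]
contact_force: [1.7, -0.1, -0.0]
grip_width: 49.6
```

Call:
{"fn": "apply_moves", "kwargs": {"rows": [[[0,-2,0],0,5],[[0,-3,5],0,5],[[0,-3,11],0,5],[[0,-3,17],0,5],[[0,-3,23],0,5]]}}

```text
time: 19.75
tool_pos: [497.8, 177.8, 258.3]
tcp_rot: [-1.572, -0.009, -0.119]
contact_force: [1.7, -0.4, -0.3]
grip_width: 49.8
```

Run:
```python
from h import *
for n,(x0,y0,w,h),k in(("side",(240,150,150,120),5),("top",(260,130,130,110),5)):
    im=vision.capture(n)[:,:,::-1]; cv2.imwrite(f"pics/{n}11full.png",im)
    cv2.imwrite(f"pics/{n}11.png",cv2.resize(im[y0:y0+h,x0:x0+w],None,fx=k,fy=k,interpolation=cv2.INTER_CUBIC))
print(bot.get_obs()["contact_force"],bot.get_obs()["time"])
```

```text
[-0.1007846  -0.348027   -0.70696943] 19.85
```

View pics/side11.png

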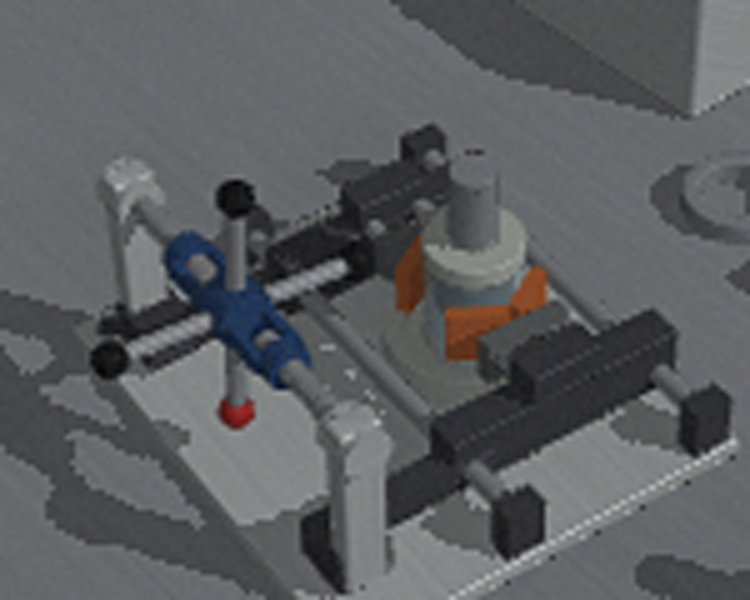

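View pics/top11.png

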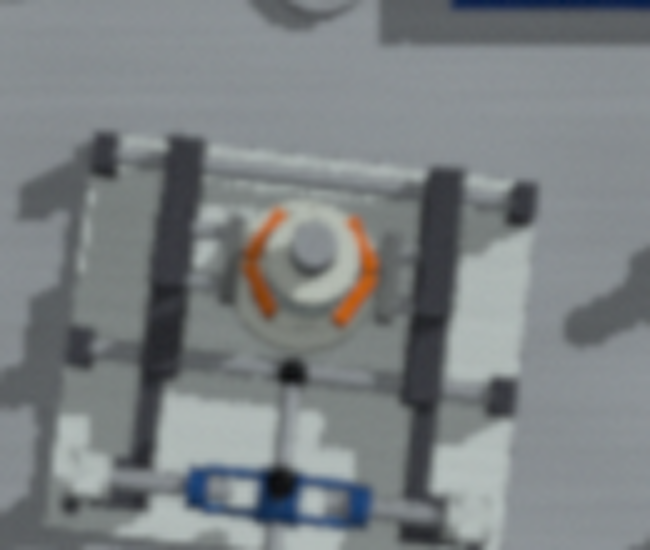

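Run:
```python
from h import *
g=lambda f:cv2.resize(cv2.imread(f),None,fx=.2,fy=.2,interpolation=cv2.INTER_AREA)
A=g("pics/top9.png").astype(np.float32);B=g("pics/top11.png").astype(np.float32)
A=A[:110]
A0=cv2.imread("pics/top0.png")[130:240,260:390].astype(np.float32)
def sh(P,Q,x0,x1,y0,y1,ch):
    f=lambda M:{"o":np.clip(M[:,:,2]-M[:,:,0]-40,0,None),"g":M.mean(2)}[ch]
    p=np.array([1.,0,0,1]); 
    t=f(P)[y0:y1,x0:x1];q=f(Q)
    W=np.float32([[1,0,x0],[0,1,y0]])
    try:
        _,W=cv2.findTransformECC(t,q,W,cv2.MOTION_TRANSLATION,(3,100,1e-5),None,1)
        return (W[:,2]-[x0,y0]).round(2)
    except cv2.error as e: return None
reg=dict(Lv=(46,57,39,66,"o"),Rv=(66,79,41,68,"o"),Lcar=(32,43,25,40,"g"),Rcar=(82,94,32,50,"g"),neck=(55,70,40,56,"g"),LposTR=(98,109,34,46,"g"))
for k,r in reg.items(): print(k,"9->11",sh(A,B,*r),"0->9",sh(A0,A,*r) )
```

```text
Lv 9->11 [0.71 0.05] 0->9 None
Rv 9->11 [-0.28 -0.2 ] 0->9 None
Lcar 9->11 [0.68 0.14] 0->9 [2.03 0.3 ]
Rcar 9->11 [-0.66  0.  ] 0->9 [-2.13 -0.3 ]
neck 9->11 [0.54 0.22] 0->9 [-31.79 -12.27]
LposTR 9->11 [-0.02  0.01] 0->9 [0.01 0.01]
```

Since turn 2.38 both carriages moved in by 0.67 px and the left V-block by 0.71 px, but the right V-block by only 0.28 px. So the rubber is compressed by about 1.1 mm, roughly 40–45 N. The cylinder is about 3 mm off centre and upright, and the robot is clear.

```bash
python3 -c "
from plant import order
print(order.close_job())"
```

```text
the job is handed in; nothing more can be done
None
```

I stood the white-capped cylinder in the seat and let go of it. I then turned the turnbuckle from about 0.36 to 3.10 rad by pinching two of the handle arms in turn. The job was handed in at about 20 s, and no verdict is reported.

- **Grip torque:** it rose from about 0.32 N·m (idle) to about 0.55 N·m. The slope was roughly the expected 1 N·m per rad, and I stopped there.
- **Last pictures:**
  - The cylinder stands upright about 3 mm off the seat's middle.
  - The right V-block lags its carriage by about 1.1 mm, which means roughly 40–45 N on the rubber. At one-pixel-scale resolution this is only a rough figure.
  - The robot is clear of everything.
- **Spare cylinder:** I never went near it, but I did not measure it again at the end.
- **Checks that disagreed:**
  - Some torque readings were too low (about 0.3 N·m), because each new move resets the arm's target and relaxes the push. I discounted these.
  - An early image estimate of where the jaws would bear (about 3.3–4.1 rad) was too late compared with the torque (about 2.85 rad). I went by the torque and the later picture comparison.

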